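# Turn the ratchet round in the tool stand

### The job

The ratchet has been left head-down in the blue three-pocket tool stand. Draw it out, lay it centred in the notches of both saddles of the yellow V-rest and let it go, then take it up again the other way and put it back in the empty pocket grip-down, head up, lowered to the bottom and not dropped. Leave the two screwdrivers in their pockets and do not knock over or shove aside anything else on the bench.

Things in the scene. Friction and masses are not known exactly. Their poses are not given: they have to be found in the camera images.
- ratchet: Ratchet handle, 251 mm long, 0.42 kg nominal, lying along its own y axis; origin at half length, centre line at x = 0, z = +13 mm. +y end: black round grip, 26 mm diameter, y = +21 to +125 mm. Middle: steel shaft, 13.6 mm diameter, y = -87 to +21. -y end: flat head, 39 mm wide (x), z = 2 to 28 mm, y = -125 to -87. Starts standing head-down, leaning about 18 degrees to +y of the stand, in any one pocket
- ratchet_mid (a point): point on the ratchet's centre line at half length; the ratchet balances near here, and the bare shaft just on the head side of it is a good place to grasp
- ratchet_grip_end (a point): centre of the ratchet's grip end (moves with it)
- ratchet_head_end (a point): outer end of the ratchet's head, on the centre line (moves with it)
- tool_stand: Blue tool stand, fixed: plate 272 x 74 x 8 mm with three upright open box-section pockets in a row along its x axis, at x = -100, 0 and +100 mm. Each: inside 36 mm (x) by 46 mm (y), walls 3 mm, floor 8 mm and rim 85 mm above the bench. Origin: centre of the plate's underside, z up. Left or right of the robot's centre line, its x axis pointing away from the robot, turned up to 0.3 rad
- pocket_0 (a point): centre of the floor of the pocket at x = -100 mm of the stand
- pocket_1 (a point): centre of the floor of the middle pocket
- pocket_2 (a point): centre of the floor of the pocket at x = +100 mm of the stand
- v_rest: Yellow V-rest on a dark plate 74 x 134 x 8 mm, fixed, on the other side from the stand. Two saddles 16 mm thick at y = -55 and +55 mm; a tool lies along its y axis in their V notches (bottom 50 mm, ears 75 mm above the bench, 72 mm apart, sides sloping 35 degrees). Open down to the plate between them. Origin: centre of the plate's underside; its y axis runs left, turned up to 0.35 rad
- v_rest_mid (a point): point midway between the saddles, 62 mm above the bench, where the ratchet's half-length point comes to lie. A lying ratchet's centre line is 58 mm (shaft) to 66 mm (grip) above the bench; its head lies outside a saddle, either way round
- red_screwdriver: Red-handled screwdriver, 190 mm, loose, standing handle-down and leaning to +y of the stand in another pocket, tip about 190 mm above the bench. Length along its y axis, +y the handle end (22 mm diameter)
- red_butt (a point): end of the red screwdriver's handle, its lower end
- blue_screwdriver: Blue-handled screwdriver, 210 mm, loose, standing the same way in the remaining pocket, tip about 210 mm above the bench. +y of its frame is the handle end (26 mm diameter)
- blue_butt (a point): end of the blue screwdriver's handle, its lower end
- spray_can: White spray can, 65 mm diameter, 193 mm tall, loose, standing near the robot's centre line, between stand and V-rest and nearer the robot. Origin: centre of its foot
- oil_bottle: Blue oil bottle, 58 x 120 mm, 237 mm tall, loose, standing near the centre line beyond stand and V-rest. Origin: centre of its foot
- battery: Black battery, 72 x 137 x 94 mm, at the left, far side
- carton: Small card box, 111 x 129 x 96 mm, near the robot at the right

How it is judged (in metres and radians):
On the way:
1. the ratchet lies in the V-rest, along it over both saddles (half-length point within 30 mm of the middle of the rest, lined up within 0.2 rad), still and let go (distance between ratchet_mid and v_rest_mid below 0.03 m and angle between the y axis of ratchet and the y axis of v_rest, either way round below 0.2 rad and linear speed of ratchet below 0.05 m/s and contact force between ratchet and the fingers below 0.05 N), for 0.2 s.
At the end, for the whole second after the job is handed in: The ratchet stands at rest, released, in the pocket with no other tool: grip end within 25 mm of the pocket's axis and below 25 mm height, head end above 210 mm. Both screwdrivers still stand in their pockets, handle ends below 30 mm (((horizontal distance between ratchet_grip_end and pocket_0 below 0.025 m and horizontal distance between each of red_butt, blue_butt and pocket_0 above 0.04 m) or (horizontal distance between ratchet_grip_end and pocket_1 below 0.025 m and horizontal distance between each of red_butt, blue_butt and pocket_1 above 0.04 m) or (horizontal distance between ratchet_grip_end and pocket_2 below 0.025 m and horizontal distance between each of red_butt, blue_butt and pocket_2 above 0.04 m)) and height (world z) of ratchet_grip_end below 0.025 m and height (world z) of ratchet_head_end above 0.21 m and height (world z) of each of red_butt, blue_butt below 0.03 m and linear speed of ratchet below 0.03 m/s and contact force between ratchet and the fingers below 0.05 N); the robot touches nothing.
It fails at once if the ratchet is dropped or thrown (it moves faster than 0.7 m/s with no finger touching it) (contact force between ratchet and the fingers below 0.02 N and linear speed of ratchet above 0.7 m/s).
It fails at once if one of the screwdrivers is taken out of its pocket (handle end above 60 mm) (height (world z) of any of red_butt, blue_butt above 0.06 m).
It fails at once if spray can, oil bottle, battery or carton is knocked more than 30 mm from its place (distance of any of spray_can, oil_bottle, battery, carton from where it was at the start of the episode above 0.03 m).
It fails at once if the spray can or the oil bottle tips over (angle between any of spray_can, oil_bottle's own z axis and vertical above 0.5 rad).
It also fails if it takes over 69 s, if anything falls off the work surface, if the arm or the gripper's body presses on something with over 40 N, if the wrist force passes 120 N, or if a joint passes its speed limit or range.

### The arm

A 6-joint arm with a two-finger parallel gripper is mounted at the origin on a cart in front of the work surface, level with it; the furniture and walls round the work are solid. World frame = base frame: x ahead of the robot, y to its left, z up, the work surface at z = 0. Lengths are in m, angles in degrees, forces in N, time in s.
With the tool pointing down it reaches from about 0.4 to 0.825 m from the base axis. Payload 7 kg.
Tool frame: the origin (TCP) lies on the centre line of the jaws, within the pads' length; the fingertips stand 14 mm ahead of it and the grasp point (between the pads) lies 5 mm behind it; z points along the fingers, y is the line along which they close (so a half turn about z gives the same grasp; the last joint's range is limited). The gripper opens to 88 mm and grips with 3 to 60 N. Pads are 19 mm wide; open, the fingers measure 130 mm over their backs; the gripper's body (78 mm by 193 mm) begins 47 mm behind the grasp point.
Start: joints at [-56.66, 20.546, 0.682, 0, -70.136, -16.507], TCP at [0.195, -0.646, 0.241] pointing down, gripper open.
Joint ranges: [-176.03, 176.03], [-82.01, 121.73], [-58.28, 71.71], [-173.87, 95.51], [-174.79, -0.11], [-173.66, 173.66]. Speed limits (degrees/s): [136.94, 136.94, 172.46, 180, 180, 180].

### API

Orientations are given as [roll, pitch, yaw] about the fixed x, y, z axes, in that order (R = Rz(yaw) Ry(pitch) Rx(roll)).
In Python, from plant import r gives the robot as it stands.
- The arm moves only by the tool send_rows, never from a script. Its argument "steps" is a list of rows, each an object with "dp": the shift along the tool's x, y, z in mm, a list of three; "roll": the turn about the tool's z in rad; "jaw": the opening in per cent of the stroke, from 0 (shut) to 100 (fully open). In form: [{"dp": [tx, ty, tz], "roll": roll, "jaw": jaw}, ...]. A call has 1 to 5 rows; each row is the pose to reach, as a shift and turn from the pose commanded when the call began, along the tool's axes at that moment; what a row does not reach only later rows make up. A row lasts 1/8 s, in which the tool goes at most 62.5 mm and 10.7 degrees, less where a joint would pass 70% of its speed; a pose out of reach is approached as far as the arm can. A call with a gripper value outside its range is refused whole. The fingers move at their own pace and stop on an object; "newtons" is the grip in N (left out, the last holds). Time passes only in rows, so rows that repeat a pose let the fingers close. It gives the time, the measured TCP pose, the force, the opening and the grip force at its end, in the units of the state.
- r.get_state(): the state, without advancing time (a new reading comes with each control period).
- r.capture(name): name is "scene" or "top"; returns a dict with "image" (420x560x3 uint8, blue, green, red), "K" (3x3 intrinsics, pixels), "rvec" (rotation vector, rad) and "tvec" (3), from world to camera coordinates, as OpenCV has them. Camera axes: x right, y down, z forward; pixel columns grow to the right and rows downward; lengths in m; the calibration is good to about 2 mm. A picture is of the moment at which its call begins. There is no depth.
- r.close_job(): hands the job in; it is judged then, once.
The state is a dict: "time_s": time; "joints": joint angles; "qd": joint speeds; "joint_torque": joint torques, N m; "tcp_pos": TCP position; "eef_rot": TCP orientation; "contact_force": force on the tool from outside, world axes, zero at the start; "moment": the same for the moment, N m; "gripper_width": finger opening in m; "gripper_force": force on a finger pad.
Only numpy, scipy, OpenCV 4.12 (cv2) and the standard library are available. Lean on these libraries where they do the work, as an engineer would, in place of code of your own. Each camera call takes 0.05 s, during which the arm holds its last target. There are 200 camera calls.

## Working session

There is one attempt and no reset: what is moved stays moved. The work goes in short steps, Python scripts to look and compute and a tool call to move; the robot and the scene stay as the last step left them, time stands still between calls to the robot, and variables do not carry over. Pictures are saved under pics/ and viewed, at most 10 in all, crops included, and the job is handed in when it is done.

Besides the shell and the picture viewer there is one more tool, called after ">>>" in YAML: its name, and indented under it one key for each argument. send_rows: Moves the arm, as the interface text tells. Its arguments: {"type":"object","properties":{"steps":{"type":"array","items":{"type":"object","properties":{"dp":{"type":"array","items":{"type":"number"}},"roll":{"type":"number"},"jaw":{"type":"number"}}}},"newtons":{"type":"number"}},"required":["steps"]}

```bash
ls; mkdir -p pics; python3 - <<'E'
from plant import r
import cv2,numpy as np
print(r.get_state())
for n in("scene","top"):
    c=r.capture(n); cv2.imwrite(f"pics/{n}0.png",c["image"]); R=cv2.Rodrigues(np.array(c["rvec"]))[0]
    print(n,c["K"],-R.T@np.array(c["tvec"]).ravel(),R[2])
E
```

```text
pics
{'time_s': 0.0, 'joints': array([-5.66593732e+01,  2.05932200e+01,  6.32462234e-01, -1.98660700e-02,
       -7.01354306e+01, -1.65073542e+01]), 'qd': array([-0.06721813,  0.00565946,  0.0446595 ,  0.09345272, -0.02540073,
        0.05014158]), 'joint_torque': array([-6.36197856e-04, -5.82710767e+01,  2.93057996e+01,  6.99732274e+00,
        6.82371654e-03, -1.44211845e-04]), 'tcp_pos': array([ 0.19531186, -0.64563027,  0.23959336]), 'eef_rot': array([ 1.79902470e+02, -9.42807873e-03, -1.63173486e+02]), 'contact_force': array([-0.42808206, -0.5334056 , -0.42970673]), 'moment': array([-0.0034255 , -0.02136319,  0.00386557]), 'gripper_force': 0.0, 'gripper_width': 0.08767975178631114}
scene [[493.04276543   0.         275.46110119]
 [  0.         493.04276543 202.77907636]
 [  0.           0.           1.        ]] [-0.18595576  0.79069569  0.99587835] [ 0.52337993 -0.61537208 -0.58939855]
top [[460.59460426   0.         281.55417885]
 [  0.         460.59460426 205.6164727 ]
 [  0.           0.           1.        ]] [ 0.31832058 -0.07292592  1.78935266] [ 0.12466271 -0.00141458 -0.99219817]
```

View pics/scene0.png

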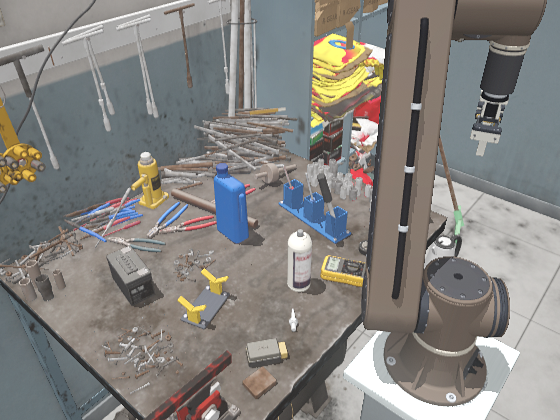

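View pics/top0.png

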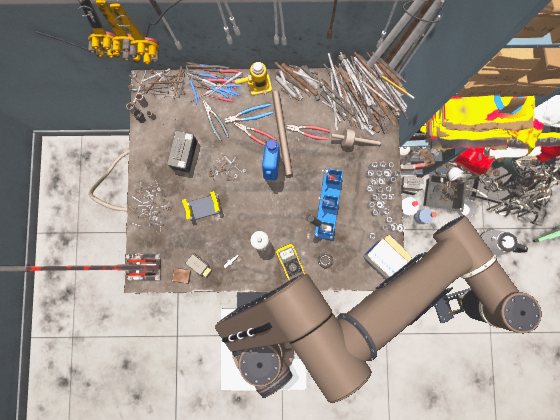

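The ratchet's grip shows near scene (324,188); the stand is at top (329,203) and the V-rest at top (202,206). I'll zoom in on these.

```bash
python3 - <<'E'
import cv2,numpy as np
s=cv2.imread("pics/scene0.png");t=cv2.imread("pics/top0.png")
def c(i,x,y,w,h,W,H):return cv2.resize(i[y:y+h,x:x+w],(W,H),interpolation=cv2.INTER_CUBIC)
a=np.hstack([c(s,270,160,90,90,400,400),c(t,300,160,60,90,267,400)]) 
b=np.hstack([c(s,170,255,80,80,300,300),c(t,175,185,55,40,367,267)[:267] if 0 else c(t,175,180,55,45,367,300)])
cv2.imwrite("pics/a.png",cv2.copyMakeBorder(a,0,0,0,0,0)); 
# stand big
A=np.hstack([c(s,270,160,90,90,600,600)[:, :], c(t,310,160,40,90,200,450) if 0 else cv2.copyMakeBorder(c(t,308,160,40,90,200,450),0,150,0,0,0)])
cv2.imwrite("pics/A.png",A); cv2.imwrite("pics/B.png",b)
E
```

```text
(no output)
```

View pics/A.png

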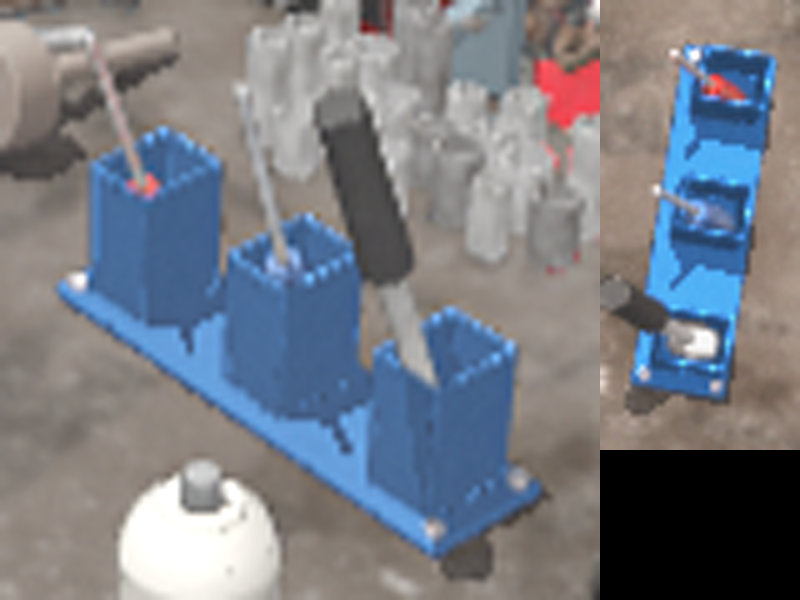

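View pics/B.png

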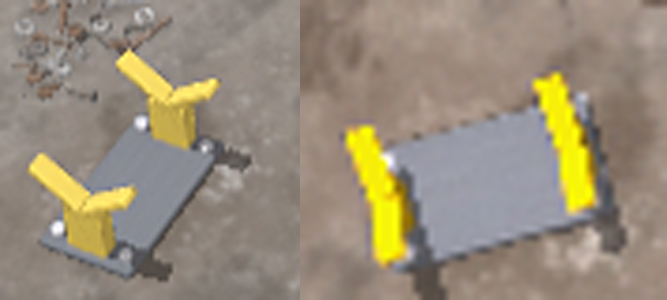

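The ratchet stands in pocket_0, nearest the robot, leaning left. The V-rest's ears and the rim corners are clear in both views, so I'll fit the poses from picked pixels.

```bash
cat > h.py <<'E'
import numpy as np,cv2
from scipy.optimize import least_squares
from plant import r
def cam(n):
    c=r.capture(n);return c,(c["K"],np.array(c["rvec"],float),np.array(c["tvec"],float))
def proj(C,P):return cv2.projectPoints(np.array(P,float).reshape(-1,1,3),C[1],C[2],C[0],None)[0].reshape(-1,2)
def tri(Cs,uvs):
    Ps=[C[0]@np.hstack([cv2.Rodrigues(C[1])[0],C[2].reshape(3,1)]) for C in Cs]
    X=cv2.triangulatePoints(Ps[0],Ps[1],np.array(uvs[0],float).reshape(2,1),np.array(uvs[1],float).reshape(2,1)).ravel();X=X[:3]/X[3]
    return X,[np.linalg.norm(proj(C,X)[0]-u) for C,u in zip(Cs,uvs)]
def planepix(C,uv,z):
    R=cv2.Rodrigues(C[1])[0];o=-R.T@C[2].ravel();d=R.T@np.linalg.solve(C[0],[*uv,1]);return o+d*(z-o[2])/d[2]
def fit(obs,x0,dz=True):  # obs: (C,uv,model xyz); x,y,yaw,dz
    def f(p):
        c,s=np.cos(p[2]),np.sin(p[2]);e=[]
        for C,uv,m in obs:
            e+=list(proj(C,[p[0]+c*m[0]-s*m[1],p[1]+s*m[0]+c*m[1],m[2]+p[3]])[0]-uv)
        return e
    s=least_squares(f,x0,loss="soft_l1");return s.x,np.round(np.reshape(f(s.x),(-1,2)),1)
E
python3 - <<'E'
from h import *
_,S=cam("scene");_,T=cam("top")
sa=lambda u,v:(270+(u+.5)/6.667-.5,160+(v+.5)/6.667-.5)
ta=lambda u,v:(308+(u-600+.5)/5-.5,160+(v+.5)/5-.5)
o=[]
def q(x,sx,sy):return(x+sx*21,sy*26,.085*1000)
for u,v,m in[(373,350,q(-100,1,1)),(450,308,q(-100,1,-1)),(517,347,q(-100,-1,-1)),(228,258,q(0,1,1)),(307,215,q(0,1,-1)),(358,250,q(0,-1,-1)),
 (90,172,q(100,1,1)),(163,127,q(100,1,-1)),(222,165,q(100,-1,-1)),(541,487,(-136,-37,8)),(58,285,(136,37,8))]:
    o.append((S,sa(u,v),np.array(m)/1000))
for u,v,m in[(725,398,(-136,-37,8)),(635,383,(-136,37,8)),(687,45,(136,37,8)),(775,55,q(100,1,-1))]:
    o.append((T,ta(u,v),np.array(m)/1000))
p,e=fit(o,[.55,-.25,0,0]);print("stand",p,e.tolist())
sb=lambda u,v:(170+(u+.5)/3.75-.5,255+(v+.5)/3.75-.5)
tb=lambda u,v:(175+(u-300+.5)/6.667-.5,180+(v+.5)/6.667-.5)
o=[]
for u,v,m in[(40,162,(36,55,75)),(130,193,(-36,55,75)),(125,58,(36,-55,75)),(212,88,(-36,-55,75)),(85,207,(0,55,50)),(168,103,(0,-55,50))]:o.append((S,sb(u,v),np.array(m)/1000))
for u,v,m in[(362,130,(36,55,75)),(390,258,(-36,55,75)),(548,78,(36,-55,75)),(580,206,(-36,-55,75))]:o.append((T,tb(u,v),np.array(m)/1000))
p,e=fit(o,[.55,.25,0,0]);print("rest",p,e.tolist())
for n,a,b in[("end",(342,105),(614,290)),("joint",(390,278),(658,318))]:print(n,tri([S,T],[sa(*a),ta(*b)]))
print("can",planepix(T,(260,238),.193),"bottle top",planepix(T,(271,147),.237),"carton",planepix(T,(388,255),.096),planepix(T,(182,150),.094))
print(r.get_state()["tcp_pos"])
E
```

```text
stand [ 0.54872972 -0.26111742 -0.17524521 -0.00231491] [[-0.2, 0.3], [0.2, 0.0], [0.0, 0.4], [-0.6, -0.4], [-0.6, -0.0], [0.9, 0.5], [-0.3, -0.9], [0.5, 0.3], [0.1, -0.1], [0.4, -0.3], [-0.9, 0.2], [0.6, 0.3], [-0.3, 0.2], [0.1, -0.3], [0.3, 0.1]]
rest [ 0.53834436  0.22936902  0.26351362 -0.00242514] [[-1.0, 0.2], [-0.5, 1.0], [-0.5, 0.1], [-0.3, 0.1], [0.2, -0.5], [0.4, -1.2], [0.0, 0.9], [0.5, 0.1], [0.4, 0.9], [0.4, -0.0]]
end (array([ 0.46885646, -0.1731527 ,  0.24463254]), [np.float64(0.7198090309437534), np.float64(0.6853216988405931)])
joint (array([ 0.46076909, -0.21012858,  0.13778891]), [np.float64(0.024135186537255472), np.float64(0.022831429763245432)])
can [0.40657657 0.00047343 0.193     ] bottle top [ 0.7176259  -0.04059825  0.237     ] carton [ 0.34550891 -0.46283666  0.096     ] [0.74592085 0.29767125 0.094     ]
[ 0.19538421 -0.64581825  0.23996964]
```

```bash
cat >> h.py <<'E'
def plan(x,y,z,yaw):
    s=r.get_state();p=s["tcp_pos"];w=np.radians(s["eef_rot"][2]);c,n=np.cos(w),np.sin(w)
    d=np.array([x,y,z])-p;dy=(yaw-s["eef_rot"][2]+180)%360-180
    print("t",round(s["time_s"],2),"tcp",np.round(p,4),"rot",np.round(s["eef_rot"],1),"dp",np.round([1e3*(d[0]*c+d[1]*n),1e3*(d[0]*n-d[1]*c),-1e3*d[2]],1),"roll",round(-np.radians(dy),3),"F",np.round(s["contact_force"],1),"w",round(s["gripper_width"],4),"gf",round(s["gripper_force"],1),"j",np.round(s["joints"],0))
E
python3 -c "
from h import *
plan(.467,-.183,.29,-100)"
```

```text
t 0.2 tcp [ 0.1954 -0.6458  0.24  ] rot [ 179.9   -0.  -163.2] dp [-394.   364.4  -50. ] roll -1.103 F [0.  0.8 0.1] w 0.0872 gf 0.0 j [-57.  21.   1.  -0. -70. -17.]
```

>>> send_rows:
  steps:
    - {"dp": [-20, 20, -40], "roll": -0.1, "jaw": 100}
    - {"dp": [-60, 55, -50], "roll": -0.25, "jaw": 100}
    - {"dp": [-100, 92, -50], "roll": -0.4, "jaw": 100}
    - {"dp": [-140, 130, -50], "roll": -0.55, "jaw": 100}
    - {"dp": [-180, 167, -50], "roll": -0.7, "jaw": 100}
  newtons: 15

```text
time_s: 0.82
tcp_pos: [0.3199, -0.4325, 0.2906]
eef_rot: [-180.0, 0.0, -122.8]
contact_force: [0.7, -0.7, 0.5]
gripper_width: 0.0876
gripper_force: 0.0
```

```bash
python3 -c "
from h import *
plan(.467,-.183,.29,-100)"
```

```text
t 0.82 tcp [ 0.3199 -0.4325  0.2906] rot [-180.     0.  -122.8] dp [-289.4   11.4    0.6] roll -0.398 F [ 0.7 -0.7  0.5] w 0.0876 gf 0.0 j [-33.   6. -12.  -0. -72.  -0.]
```

>>> send_rows:
  steps:
    - {"dp": [-60, 2, 0], "roll": -0.1}
    - {"dp": [-120, 4, 0], "roll": -0.2}
    - {"dp": [-180, 7, 0], "roll": -0.3}
    - {"dp": [-240, 9, 0], "roll": -0.4}
    - {"dp": [-289, 11, 0], "roll": -0.4}

```text
invalid input
```

```bash
python3 - <<'E'
from h import *
plan(.467,-.183,.211,-100)
c,S=cam("scene");i=c["image"][120:240,270:390]
c,T=cam("top");k=c["image"][170:270,290:350]
cv2.imwrite("pics/c.png",np.hstack([cv2.resize(i,(480,480),interpolation=2),cv2.resize(k,(288,480),interpolation=2)]))
E
```

```text
t 0.82 tcp [ 0.3199 -0.4325  0.2906] rot [-180.     0.  -122.8] dp [-289.4   11.4   79.6] roll -0.398 F [ 0.7 -0.7  0.5] w 0.0876 gf 0.0 j [-33.   6. -12.  -0. -72.  -0.]
```

View pics/c.png

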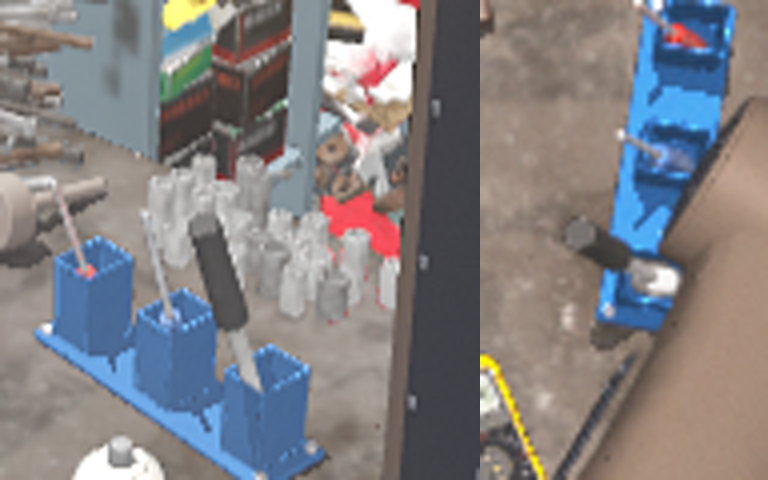

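The move was refused because the jaw value was missing. The picture confirms the grip end at about scene (321,175) and top (310.5,218), matching the fit.

>>> send_rows:
  steps:
    - {"dp": [-60, 2, 0], "roll": -0.1, "jaw": 100}
    - {"dp": [-120, 4, 0], "roll": -0.2, "jaw": 100}
    - {"dp": [-180, 7, 0], "roll": -0.3, "jaw": 100}
    - {"dp": [-240, 9, 0], "roll": -0.4, "jaw": 100}
    - {"dp": [-289, 11, 0], "roll": -0.4, "jaw": 100}

```text
time_s: 1.55
tcp_pos: [0.4686, -0.1841, 0.2907]
eef_rot: [-180.0, 0.0, -100.1]
contact_force: [1.2, 0.0, -0.2]
gripper_width: 0.0879
gripper_force: 0.0
```

```bash
python3 - <<'E'
from h import *
plan(.467,-.183,.211,-100)
c,S=cam("scene");i=c["image"][100:220,270:390]
c,T=cam("top");k=c["image"][170:270,290:350]
cv2.imwrite("pics/d.png",np.hstack([cv2.resize(i,(480,480),interpolation=2),cv2.resize(k,(288,480),interpolation=2)]))
print(proj(S,[.467,-.183,.276]),proj(S,[.469,-.173,.245]))
E
```

```text
t 1.55 tcp [ 0.4686 -0.1841  0.2907] rot [-180.     0.  -100.1] dp [-0.8  1.8 79.7] roll -0.001 F [ 1.2  0.  -0.2] w 0.0879 gf 0.0 j [  1.   2. -16.   0. -72. -11.]
[[323.31844738 164.45455422]] [[320.08966756 175.135934  ]]
```

View pics/d.png

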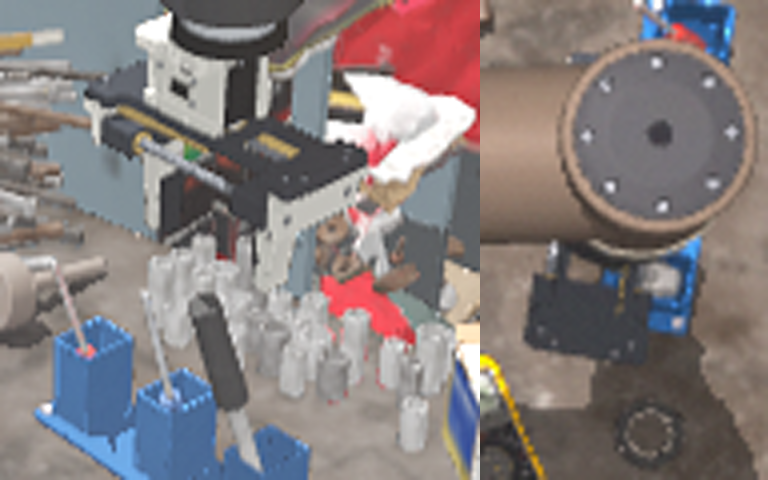

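The fingers straddle the grip end, so I'll descend and close.

>>> send_rows:
  steps:
    - {"dp": [-1, 2, 20], "roll": 0, "jaw": 100}
    - {"dp": [-1, 2, 40], "roll": 0, "jaw": 100}
    - {"dp": [-1, 2, 60], "roll": 0, "jaw": 100}
    - {"dp": [-1, 2, 78], "roll": 0, "jaw": 100}
    - {"dp": [-1, 2, 78], "roll": 0, "jaw": 40}
  newtons: 20

```text
time_s: 2.28
tcp_pos: [0.4649, -0.185, 0.2114]
eef_rot: [179.8, -0.0, -100.2]
contact_force: [0.3, -1.0, -1.2]
gripper_width: 0.0823
gripper_force: 0.0
```

>>> send_rows:
  steps:
    - {"dp": [0, 0, 0], "roll": 0, "jaw": 15}
    - {"dp": [0, 0, 0], "roll": 0, "jaw": 15}
    - {"dp": [0, 0, 0], "roll": 0, "jaw": 15}
    - {"dp": [0, 0, 0], "roll": 0, "jaw": 15}
    - {"dp": [0, 0, 0], "roll": 0, "jaw": 15}
  newtons: 20

```text
time_s: 2.9
tcp_pos: [0.4661, -0.1845, 0.2127]
eef_rot: [-180.0, 0.0, -100.1]
contact_force: [-0.9, -0.4, -0.9]
gripper_width: 0.0331
gripper_force: 0.0
```

>>> send_rows:
  steps:
    - {"dp": [0, 0, 0], "roll": 0, "jaw": 10}
    - {"dp": [0, 0, 0], "roll": 0, "jaw": 10}
    - {"dp": [0, 0, 0], "roll": 0, "jaw": 10}
    - {"dp": [0, 0, 0], "roll": 0, "jaw": 10}
    - {"dp": [0, 0, -10], "roll": 0, "jaw": 10}
  newtons: 25

```text
time_s: 3.52
tcp_pos: [0.465, -0.1843, 0.2215]
eef_rot: [179.8, 0.0, -100.2]
contact_force: [-1.3, -0.1, -4.7]
gripper_width: 0.0259
gripper_force: 24.9
```

>>> send_rows:
  steps:
    - {"dp": [0, 0, -15], "roll": 0, "jaw": 10}
    - {"dp": [0, 0, -30], "roll": 0, "jaw": 10}
    - {"dp": [0, 0, -45], "roll": 0, "jaw": 10}
    - {"dp": [0, 0, -60], "roll": 0, "jaw": 10}
    - {"dp": [0, 0, -75], "roll": 0, "jaw": 10}

```text
time_s: 4.15
tcp_pos: [0.4671, -0.1847, 0.2994]
eef_rot: [-179.8, -0.0, -100.1]
contact_force: [0.9, -0.1, -2.7]
gripper_width: 0.0251
gripper_force: 24.9
```

>>> send_rows:
  steps:
    - {"dp": [0, 0, -10], "roll": 0, "jaw": 10}
    - {"dp": [0, 0, -20], "roll": 0, "jaw": 10}
    - {"dp": [0, 0, -30], "roll": 0, "jaw": 10}
    - {"dp": [0, 0, -40], "roll": 0, "jaw": 10}
    - {"dp": [0, 0, -40], "roll": 0, "jaw": 10}

```text
time_s: 4.78
tcp_pos: [0.4664, -0.1846, 0.3384]
eef_rot: [-179.9, 0.0, -100.1]
contact_force: [0.3, -0.2, -3.7]
gripper_width: 0.0252
gripper_force: 24.9
```

```bash
python3 - <<'E'
from h import *
plan(.467,-.183,.4,-100)
c,S=cam("scene");i=c["image"][60:260,230:380]
c,T=cam("top");k=c["image"][150:270,290:350]
cv2.imwrite("pics/e.png",np.hstack([cv2.resize(i,(450,600),interpolation=2),cv2.resize(k,(300,600),interpolation=2)]))
E
```

```text
t 4.78 tcp [ 0.4664 -0.1846  0.3384] rot [-179.9    0.  -100.1] dp [ -1.7  -0.3 -61.6] roll -0.002 F [ 0.3 -0.2 -3.7] w 0.0252 gf 24.9 j [  1.   1. -11.   0. -78. -11.]
```

View pics/e.png

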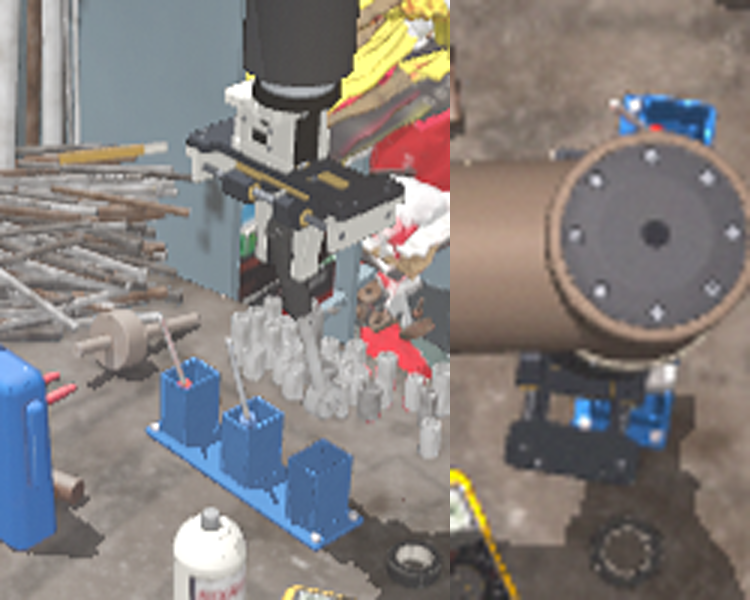

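Grasp is good: the lean is kept and the head tip at about scene (337,193) is clear of the pocket. I'll carry it between the can and the bottle to the rest.

>>> send_rows:
  steps:
    - {"dp": [-15, -10, -5], "roll": 0, "jaw": 10}
    - {"dp": [-50, -22, -10], "roll": -0.05, "jaw": 10}
    - {"dp": [-90, -34, -10], "roll": -0.1, "jaw": 10}
    - {"dp": [-130, -40, -10], "roll": -0.16, "jaw": 10}
    - {"dp": [-170, -44, -10], "roll": -0.22, "jaw": 10}
  newtons: 35

```text
time_s: 5.5
tcp_pos: [0.54, -0.023, 0.3472]
eef_rot: [180.0, -0.0, -87.4]
contact_force: [-0.3, -0.1, -3.5]
gripper_width: 0.0249
gripper_force: 34.9
```

```bash
python3 -c "
from h import *
plan(.549,.188,.34,-74.9)"
```

```text
t 5.5 tcp [ 0.54   -0.023   0.3472] rot [180.   -0.  -87.4] dp [-210.4  -18.5    7.2] roll -0.218 F [-0.3 -0.1 -3.5] w 0.0249 gf 34.9 j [ 18.   5.  -6.  -0. -79. -16.]
```

>>> send_rows:
  steps:
    - {"dp": [-45, -3, 0], "roll": -0.05, "jaw": 10}
    - {"dp": [-90, -7, 0], "roll": -0.1, "jaw": 10}
    - {"dp": [-135, -11, 2], "roll": -0.16, "jaw": 10}
    - {"dp": [-180, -15, 5], "roll": -0.218, "jaw": 10}
    - {"dp": [-210, -18, 7], "roll": -0.218, "jaw": 10}

```text
time_s: 6.12
tcp_pos: [0.5481, 0.1885, 0.3399]
eef_rot: [180.0, -0.0, -74.9]
contact_force: [-0.0, -0.9, -3.8]
gripper_width: 0.0253
gripper_force: 34.9
```

```bash
python3 - <<'E'
from h import *
plan(.549,.188,.25,-74.9)
c,S=cam("scene");i=c["image"][150:350,130:330]
c,T=cam("top");k=c["image"][150:270,170:290]
cv2.imwrite("pics/f.png",np.hstack([cv2.resize(i,(500,500),interpolation=2),cv2.resize(k,(300,300),interpolation=2)] if 0 else [cv2.resize(i,(500,500),interpolation=2),cv2.copyMakeBorder(cv2.resize(k,(300,300),interpolation=2),0,200,0,0,0)]))
E
```

```text
t 6.12 tcp [0.5481 0.1885 0.3399] rot [180.   -0.  -74.9] dp [ 0.7 -0.7 89.9] roll -0.0 F [-0.  -0.9 -3.8] w 0.0253 gf 34.9 j [ 38.   9.  -2.  -0. -79. -23.]
```

View pics/f.png

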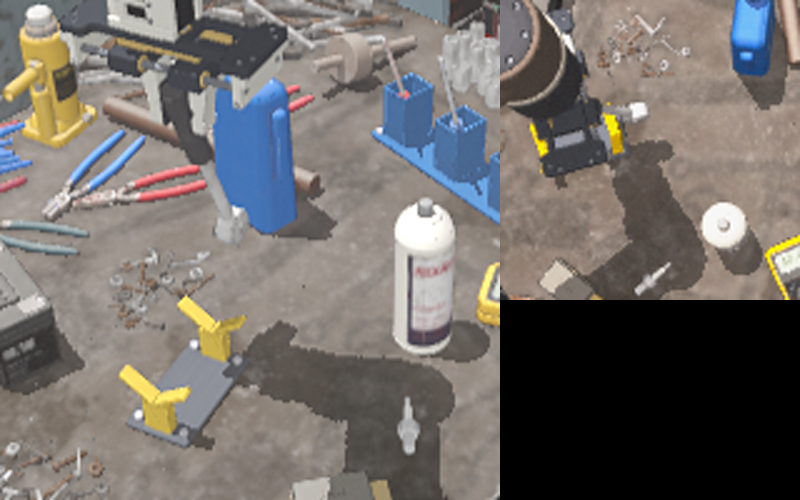

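The ratchet hangs with its head tip at about scene (221,246), top (228,194), on the stand side of the rest. I'll triangulate it in the rest frame.

```bash
cat >> h.py <<'E'
RO=np.array([.5383,.2294]);RY=.2635
def rest(X):
    d=np.array(X[:2])-RO;c,s=np.cos(RY),np.sin(RY);return np.round(1e3*np.array([c*d[0]+s*d[1],-s*d[0]+c*d[1],X[2]]),1)
def rw(xr,yr):
    c,s=np.cos(RY),np.sin(RY);return RO+np.array([c*xr-s*yr,s*xr+c*yr])/1e3
E
python3 - <<'E'
from h import *
_,S=cam("scene");_,T=cam("top")
X,e=tri([S,T],[(221,245),(228,194.5)]);print(X,e,rest(X))
p=r.get_state()["tcp_pos"];p[2]+=.005;print(rest(p),np.linalg.norm(X-p))
E
```

```text
[0.57236136 0.1217144  0.12666998] [np.float64(1.0066203229636304), np.float64(0.8488660112159235)] [   4.8 -112.8  126.7]
[ -1.6 -43.7 344.9] 0.2289550948467146
```

>>> send_rows:
  steps:
    - {"dp": [6, 0, 30], "roll": 0, "jaw": 10}
    - {"dp": [6, 0, 60], "roll": 0, "jaw": 10}
    - {"dp": [6, 0, 88], "roll": 0, "jaw": 10}
    - {"dp": [6, 0, 108], "roll": 0, "jaw": 10}
    - {"dp": [6, 0, 114], "roll": 0, "jaw": 10}

```text
time_s: 6.95
tcp_pos: [0.5493, 0.1789, 0.2254]
eef_rot: [179.9, -0.0, -75.1]
contact_force: [0.6, 0.1, -3.3]
gripper_width: 0.0253
gripper_force: 35.0
```

>>> send_rows:
  steps:
    - {"dp": [0, 0, 2], "roll": 0, "jaw": 10}
    - {"dp": [0, 0, 4], "roll": 0, "jaw": 10}

```text
time_s: 7.2
tcp_pos: [0.5504, 0.1799, 0.2236]
eef_rot: [-179.9, 0.0, -75.1]
contact_force: [-0.1, 0.2, -3.4]
gripper_width: 0.0253
gripper_force: 35.0
```

>>> send_rows:
  steps:
    - {"dp": [0, 0, 2], "roll": 0, "jaw": 10}
    - {"dp": [0, 0, 3], "roll": 0, "jaw": 10}

```text
time_s: 7.45
tcp_pos: [0.5499, 0.1799, 0.2198]
eef_rot: [-180.0, 0.0, -75.0]
contact_force: [-0.2, -0.2, -4.1]
gripper_width: 0.0252
gripper_force: 35.0
```

>>> send_rows:
  steps:
    - {"dp": [0, 0, 2], "roll": 0, "jaw": 10}
    - {"dp": [0, 0, 4], "roll": 0, "jaw": 10}
    - {"dp": [0, 0, 4], "roll": 0, "jaw": 10}

```text
time_s: 7.82
tcp_pos: [0.5496, 0.1798, 0.2153]
eef_rot: [180.0, -0.0, -75.0]
contact_force: [-0.6, -0.7, -3.8]
gripper_width: 0.0252
gripper_force: 35.0
```

>>> send_rows:
  steps:
    - {"dp": [0, 0, 2], "roll": 0, "jaw": 10}
    - {"dp": [0, 0, 3], "roll": 0, "jaw": 10}
    - {"dp": [0, 0, 3], "roll": 0, "jaw": 10}

```text
time_s: 8.2
tcp_pos: [0.5497, 0.1798, 0.2124]
eef_rot: [180.0, -0.0, -75.0]
contact_force: [0.6, -0.1, -4.0]
gripper_width: 0.0251
gripper_force: 35.0
```

>>> send_rows:
  steps:
    - {"dp": [0, 0, 3], "roll": 0, "jaw": 10}
    - {"dp": [0, 0, 6], "roll": 0, "jaw": 10}
    - {"dp": [0, 0, 6], "roll": 0, "jaw": 10}

```text
time_s: 8.57
tcp_pos: [0.5496, 0.1797, 0.2062]
eef_rot: [180.0, -0.0, -75.1]
contact_force: [-0.3, 0.0, -5.1]
gripper_width: 0.0251
gripper_force: 35.0
```

>>> send_rows:
  steps:
    - {"dp": [0, 0, 2], "roll": 0, "jaw": 10}
    - {"dp": [0, 0, 3], "roll": 0, "jaw": 10}
    - {"dp": [0, 0, 3], "roll": 0, "jaw": 10}
  newtons: 20

```text
time_s: 8.95
tcp_pos: [0.5504, 0.1803, 0.205]
eef_rot: [-179.9, 0.0, -75.0]
contact_force: [-1.3, 2.0, 5.3]
gripper_width: 0.0256
gripper_force: 20.0
```

The head tip rests on the bench. Now I'll tilt the ratchet about it along an arc.

>>> send_rows:
  steps:
    - {"dp": [-9, 0, 2], "roll": 0, "jaw": 10}
    - {"dp": [-19, 0, 6], "roll": 0, "jaw": 10}
    - {"dp": [-28, 0, 9], "roll": 0, "jaw": 10}
    - {"dp": [-37, 0, 13], "roll": 0, "jaw": 10}
    - {"dp": [-45, 0, 17], "roll": 0, "jaw": 10}
  newtons: 14

```text
time_s: 9.57
tcp_pos: [0.5378, 0.2239, 0.1859]
eef_rot: [180.0, -0.0, -75.0]
contact_force: [0.6, -0.3, -0.5]
gripper_width: 0.0256
gripper_force: 14.0
```

```bash
python3 - <<'E'
from h import *
plan(.5,.2,.2,-74.9)
c,S=cam("scene");i=c["image"][200:320,160:280]
c,T=cam("top");k=c["image"][160:240,180:260]
cv2.imwrite("pics/g.png",np.hstack([cv2.resize(i,(400,400),interpolation=2),cv2.resize(k,(400,400),interpolation=2)]))
E
```

```text
t 9.57 tcp [0.5378 0.2239 0.1859] rot [180.  -0. -75.] dp [ 13.3  42.7 -14.1] roll -0.002 F [ 0.6 -0.3 -0.5] w 0.0256 gf 14.0 j [ 42.  14. -16.   0. -60. -27.]
```

View pics/g.png

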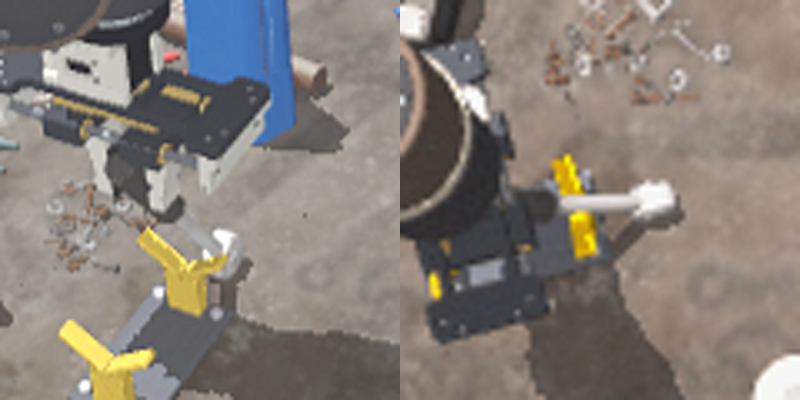

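The ratchet is tilting over the notch; the head tip is at about top (234.4,199.6), scene (230,279).

```bash
python3 - <<'E'
from h import *
_,S=cam("scene");_,T=cam("top")
X,e=tri([S,T],[(230.5,279),(234,199.6)]);print(X,e,rest(X))
p=r.get_state()["tcp_pos"];p[2]+=.005;print(rest(p),np.linalg.norm(X-p))
E
```

```text
[ 0.56708819  0.10956607 -0.00526826] [np.float64(0.8784203845667712), np.float64(0.7266343147310435)] [  -3.4 -123.2   -5.3]
[ -1.9  -5.7 191.2] 0.22891607558101934
```

>>> send_rows:
  steps:
    - {"dp": [-7, 0, 5], "roll": 0, "jaw": 10}
    - {"dp": [-14, 0, 10], "roll": 0, "jaw": 10}
    - {"dp": [-22, 0, 16], "roll": 0, "jaw": 10}
    - {"dp": [-29, 0, 22], "roll": 0, "jaw": 10}
    - {"dp": [-38, 0, 30], "roll": 0, "jaw": 10}

```text
time_s: 10.4
tcp_pos: [0.5282, 0.2606, 0.1561]
eef_rot: [-180.0, -0.0, -75.0]
contact_force: [1.0, -0.9, -2.1]
gripper_width: 0.0254
gripper_force: 14.0
```

>>> send_rows:
  steps:
    - {"dp": [-6, 0, 5], "roll": 0, "jaw": 10}
    - {"dp": [-12, 0, 11], "roll": 0, "jaw": 10}
    - {"dp": [-18, 0, 17], "roll": 0, "jaw": 10}
    - {"dp": [-22, 0, 21], "roll": 0, "jaw": 10}

```text
time_s: 10.9
tcp_pos: [0.5224, 0.2811, 0.1348]
eef_rot: [179.9, -0.0, -75.1]
contact_force: [2.1, -2.2, -2.1]
gripper_width: 0.0252
gripper_force: 14.0
```

```bash
python3 - <<'E'
from h import *
plan(*rw(0,60),.132,-74.9);p=r.get_state()["tcp_pos"];p[2]+=.005;print(rest(p))
E
```

```text
t 10.9 tcp [0.5224 0.2811 0.1348] rot [179.9  -0.  -75.1] dp [-5.9 -1.9  2.8] roll -0.003 F [ 2.1 -2.2 -2.1] w 0.0252 gf 14.0 j [ 47.  18. -18.   0. -54. -32.]
[ -1.9  54.1 139.8]
```

>>> send_rows:
  steps:
    - {"dp": [-10, -1, 9], "roll": 0, "jaw": 10}
    - {"dp": [-19, -2, 19], "roll": 0, "jaw": 10}
    - {"dp": [-26, -2, 30], "roll": 0, "jaw": 10}
    - {"dp": [-32, -2, 42], "roll": 0, "jaw": 10}
    - {"dp": [-36, -2, 53], "roll": 0, "jaw": 10}

```text
time_s: 11.52
tcp_pos: [0.5151, 0.317, 0.0816]
eef_rot: [180.0, -0.0, -75.0]
contact_force: [0.7, -2.0, -1.3]
gripper_width: 0.0253
gripper_force: 14.0
```

>>> send_rows:
  steps:
    - {"dp": [-2, 0, 6], "roll": 0, "jaw": 10}
    - {"dp": [-4, 0, 12], "roll": 0, "jaw": 10}
    - {"dp": [-5, 0, 15], "roll": 0, "jaw": 10}
    - {"dp": [-5, 0, 17], "roll": 0, "jaw": 10}
    - {"dp": [-5, 0, 17], "roll": 0, "jaw": 10}

```text
time_s: 12.15
tcp_pos: [0.5145, 0.3219, 0.0665]
eef_rot: [-179.9, 0.0, -75.0]
contact_force: [-0.0, -2.6, 4.3]
gripper_width: 0.0251
gripper_force: 14.0
```

```bash
python3 - <<'E'
from h import *
plan(*rw(0,95),.061,-74.9);p=r.get_state()["tcp_pos"];p[2]+=.005;print(rest(p))
E
```

```text
t 12.15 tcp [0.5145 0.3219 0.0665] rot [-179.9    0.   -75. ] dp [0.5 1.1 5.5] roll -0.002 F [-0.  -2.6  4.3] w 0.0251 gf 14.0 j [ 50.  23. -20.   0. -46. -36.]
[ 1.1 95.5 71.5]
```

>>> send_rows:
  steps:
    - {"dp": [0, 0, 0], "roll": 0, "jaw": 35}
    - {"dp": [0, 0, 0], "roll": 0, "jaw": 60}
    - {"dp": [0, 0, 0], "roll": 0, "jaw": 90}
    - {"dp": [0, 0, 0], "roll": 0, "jaw": 100}
    - {"dp": [0, 0, 0], "roll": 0, "jaw": 100}

```text
time_s: 12.78
tcp_pos: [0.514, 0.3214, 0.0655]
eef_rot: [180.0, -0.0, -75.0]
contact_force: [0.7, -0.7, -0.5]
gripper_width: 0.0651
gripper_force: 0.0
```

>>> send_rows:
  steps:
    - {"dp": [0, 0, -30], "roll": 0, "jaw": 100}
    - {"dp": [0, 0, -70], "roll": 0, "jaw": 100}
    - {"dp": [0, 0, -120], "roll": 0, "jaw": 100}
    - {"dp": [-60, 0, -150], "roll": 0, "jaw": 100}
    - {"dp": [-120, 0, -160], "roll": 0, "jaw": 100}

```text
time_s: 13.4
tcp_pos: [0.4843, 0.436, 0.2282]
eef_rot: [-179.8, 0.2, -75.1]
contact_force: [1.1, 0.6, 0.0]
gripper_width: 0.0874
gripper_force: 0.0
```

```bash
python3 - <<'E'
from h import *
plan(.5,.2,.2,-74.9)
c,S=cam("scene");i=c["image"][220:340,160:280]
c,T=cam("top");k=c["image"][160:240,170:250]
cv2.imwrite("pics/h.png",np.hstack([cv2.resize(i,(400,400),interpolation=2),cv2.resize(k,(400,400),interpolation=2)]))
E
```

```text
t 13.4 tcp [0.4843 0.436  0.2282] rot [-179.8    0.2  -75.1] dp [232.1  45.3  28.2] roll -0.004 F [1.1 0.6 0. ] w 0.0874 gf 0.0 j [ 59.  19.  -4.   0. -67. -44.]
```

View pics/h.png

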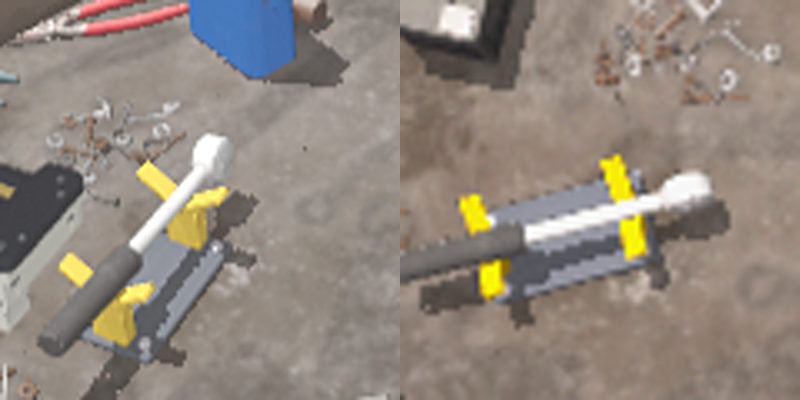

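The ratchet lies in both notches, lined up with the rest: head tip at about top (232.4,197), grip/shaft joint at about top (194.8,207.6).

```bash
python3 - <<'E'
from h import *
_,S=cam("scene");_,T=cam("top")
for u,v,z in[((228.2,261.5),(232.3,197),.056),((201,296.5),(194.8,207.6),.064)]:
    X,e=tri([S,T],[u,v]);print(rest(X),np.round(e,1),rest(planepix(T,v,z)),rest(planepix(S,u,z)))
plan(*rw(0,-98),.2,-74.9)
E
```

```text
[  -1.8 -123.3   61.3] [0.6 0.5] [   0.7 -122.3   56. ] [  -0.2 -128.5   56. ]
[-4.2 22.6 65. ] [0.9 0.7] [-1.6 23.8 64. ] [-5.9 21.3 64. ]
t 13.6 tcp [0.483  0.4358 0.2247] rot [180.   -0.  -74.9] dp [3.116e+02 2.000e-01 2.470e+01] roll -0.001 F [ 0.  -1.1 -1.1] w 0.0874 gf 0.0 j [ 59.  19.  -4.  -0. -67. -44.]
```

The ratchet is centred within about 2–3 mm. Next I'll move over to the head.

>>> send_rows:
  steps:
    - {"dp": [60, 0, 0], "roll": 0, "jaw": 100}
    - {"dp": [120, 0, 0], "roll": 0, "jaw": 100}
    - {"dp": [180, 0, 0], "roll": 0, "jaw": 100}
    - {"dp": [240, 0, 0], "roll": 0, "jaw": 100}
    - {"dp": [290, 0, 5], "roll": 0, "jaw": 100}

```text
time_s: 14.22
tcp_pos: [0.5586, 0.1512, 0.2202]
eef_rot: [-180.0, -0.0, -75.1]
contact_force: [-0.0, 0.1, -0.1]
gripper_width: 0.0876
gripper_force: 0.0
```

>>> send_rows:
  steps:
    - {"dp": [26, 0, 5], "roll": 0, "jaw": 100}
    - {"dp": [26, 0, 5], "roll": 0, "jaw": 100}

```text
time_s: 14.48
tcp_pos: [0.5649, 0.1264, 0.2144]
eef_rot: [179.9, -0.0, -75.3]
contact_force: [0.3, 0.5, -0.7]
gripper_width: 0.0876
gripper_force: 0.0
```

```bash
python3 - <<'E'
from h import *
plan(*rw(-.5,-104),.050,-74.9)
E
```

```text
t 14.47 tcp [0.5649 0.1264 0.2144] rot [179.9  -0.  -75.3] dp [ -2.4  -0.6 164.4] roll -0.006 F [ 0.3  0.5 -0.7] w 0.0876 gf 0.0 j [ 32.  13. -14.  -0. -64. -17.]
```

>>> send_rows:
  steps:
    - {"dp": [-2, 0, 45], "roll": 0, "jaw": 100}
    - {"dp": [-2, 0, 85], "roll": 0, "jaw": 100}
    - {"dp": [-2, 0, 120], "roll": 0, "jaw": 100}
    - {"dp": [-2, 0, 145], "roll": 0, "jaw": 100}
    - {"dp": [-2, 0, 162], "roll": 0, "jaw": 100}
  newtons: 15

```text
time_s: 15.1
tcp_pos: [0.5641, 0.1314, 0.0518]
eef_rot: [179.9, -0.0, -75.0]
contact_force: [-0.2, -0.8, -0.2]
gripper_width: 0.0878
gripper_force: 0.0
```

>>> send_rows:
  steps:
    - {"dp": [0, 0, 0], "roll": 0, "jaw": 50}
    - {"dp": [0, 0, 0], "roll": 0, "jaw": 35}
    - {"dp": [0, 0, 0], "roll": 0, "jaw": 20}
    - {"dp": [0, 0, 0], "roll": 0, "jaw": 20}
    - {"dp": [0, 0, 0], "roll": 0, "jaw": 20}

```text
time_s: 15.72
tcp_pos: [0.5649, 0.1315, 0.0535]
eef_rot: [-180.0, 0.0, -75.0]
contact_force: [-0.4, 1.1, -0.5]
gripper_width: 0.0433
gripper_force: 0.0
```

>>> send_rows:
  steps:
    - {"dp": [0, 0, 0], "roll": 0, "jaw": 20}
    - {"dp": [0, 0, 0], "roll": 0, "jaw": 20}
    - {"dp": [0, 0, 0], "roll": 0, "jaw": 20}

```text
time_s: 16.1
tcp_pos: [0.5658, 0.1318, 0.0535]
eef_rot: [-179.9, 0.0, -75.0]
contact_force: [4.0, 0.1, 0.9]
gripper_width: 0.0276
gripper_force: 15.0
```

```bash
python3 - <<'E'
from h import *
plan(*rw(-.5,-104),.050,-74.9);p=r.get_state()["tcp_pos"];p[2]+=.005;print(rest(p))
E
```

```text
t 16.1 tcp [0.5658 0.1318 0.0535] rot [-179.9    0.   -75. ] dp [2.6 1.6 3.5] roll -0.002 F [4.  0.1 0.9] w 0.0276 gf 15.0 j [ 32.  22. -24.   0. -43. -17.]
[   1.1 -101.4   58.5]
```

>>> send_rows:
  steps:
    - {"dp": [0, 0, -12], "roll": 0, "jaw": 20}
    - {"dp": [-2, 0, -30], "roll": 0, "jaw": 20}
    - {"dp": [-5, 0, -44], "roll": 0, "jaw": 20}
    - {"dp": [-9, 0, -57], "roll": 0, "jaw": 20}
    - {"dp": [-15, 0, -70], "roll": 0, "jaw": 20}

```text
time_s: 16.73
tcp_pos: [0.5606, 0.146, 0.1238]
eef_rot: [180.0, -0.0, -75.1]
contact_force: [1.6, -0.1, -2.3]
gripper_width: 0.0261
gripper_force: 15.0
```

>>> send_rows:
  steps:
    - {"dp": [-6, 0, -12], "roll": 0, "jaw": 20}
    - {"dp": [-14, 0, -23], "roll": 0, "jaw": 20}
    - {"dp": [-22, 0, -34], "roll": 0, "jaw": 20}
    - {"dp": [-28, 0, -40], "roll": 0, "jaw": 20}

```text
time_s: 17.23
tcp_pos: [0.5536, 0.1737, 0.1638]
eef_rot: [-180.0, 0.0, -75.0]
contact_force: [-0.0, 0.2, -2.7]
gripper_width: 0.0262
gripper_force: 15.0
```

```bash
python3 - <<'E'
from h import *
plan(*rw(-.5,-54),.165,-74.9);p=r.get_state()["tcp_pos"];p[2]+=.005;print(rest(p))
for n in("scene","top"):
    c,C=cam(n);cv2.imwrite(f"pics/n_{n}1.png",c["image"])
    g=c["image"].max(2).astype(int)
    # sample along hypothesised axis for lean angles, brightness of grip section
    P=p.copy()
    for a in range(20,91,5):
        e=np.radians(a);ds=np.array([140,160,180,200,215])/1e3
        pts=[[*(rw(0,1e3*d*np.cos(e))-rw(0,0)+P[:2]),P[2]-d*np.sin(e)] for d in ds]
        print(n,a,[int(g[int(round(v)),int(round(u))]) for u,v in proj(C,pts)])
E
```

```text
t 17.23 tcp [0.5536 0.1737 0.1638] rot [-180.    0.  -75.] dp [-3.8  0.8 -1.2] roll -0.002 F [-0.   0.2 -2.7] w 0.0262 gf 15.0 j [ 37.  15. -18.  -0. -57. -22.]
[  0.3 -57.8 168.8]
scene 20 [165, 255, 157, 151, 158]
scene 25 [159, 255, 159, 152, 162]
scene 30 [141, 205, 162, 153, 156]
scene 35 [136, 146, 135, 131, 132]
scene 40 [129, 139, 120, 118, 115]
scene 45 [119, 105, 100, 84, 79]
scene 50 [81, 145, 209, 166, 163]
scene 55 [168, 168, 213, 209, 107]
scene 60 [163, 217, 169, 196, 109]
scene 65 [164, 166, 188, 101, 101]
scene 70 [164, 164, 165, 123, 97]
scene 75 [100, 163, 164, 170, 100]
scene 80 [199, 163, 164, 168, 99]
scene 85 [206, 98, 164, 167, 100]
scene 90 [206, 205, 97, 165, 97]
top 20 [74, 83, 99, 103, 112]
top 25 [107, 74, 78, 86, 96]
top 30 [111, 110, 87, 75, 77]
top 35 [104, 117, 105, 102, 83]
top 40 [108, 102, 110, 93, 96]
top 45 [218, 89, 93, 96, 89]
top 50 [160, 117, 75, 66, 69]
top 55 [134, 161, 87, 134, 190]
top 60 [159, 163, 162, 159, 91]
top 65 [67, 77, 166, 164, 162]
top 70 [86, 67, 64, 68, 88]
top 75 [67, 65, 69, 70, 64]
top 80 [69, 68, 69, 70, 70]
top 85 [66, 70, 70, 66, 66]
top 90 [66, 64, 55, 87, 87]
```

>>> send_rows:
  steps:
    - {"dp": [-11, 0, -8], "roll": 0, "jaw": 20}
    - {"dp": [-21, 0, -15], "roll": 0, "jaw": 20}
    - {"dp": [-33, 0, -22], "roll": 0, "jaw": 20}
    - {"dp": [-45, 0, -29], "roll": 0, "jaw": 20}
    - {"dp": [-59, 0, -35], "roll": 0, "jaw": 20}
  newtons: 12

```text
time_s: 17.95
tcp_pos: [0.5386, 0.2304, 0.1993]
eef_rot: [-179.9, -0.0, -75.0]
contact_force: [0.6, -4.6, 4.9]
gripper_width: 0.0264
gripper_force: 12.0
```

>>> send_rows:
  steps:
    - {"dp": [-14, 0, -7], "roll": 0, "jaw": 20}
    - {"dp": [-30, 0, -12], "roll": 0, "jaw": 20}
    - {"dp": [-45, 0, -16], "roll": 0, "jaw": 20}
    - {"dp": [-58, 0, -19], "roll": 0, "jaw": 20}
    - {"dp": [-72, 0, -21], "roll": 0, "jaw": 20}

```text
time_s: 18.58
tcp_pos: [0.5212, 0.3008, 0.2227]
eef_rot: [-179.7, 0.0, -75.0]
contact_force: [-0.4, -3.8, 14.9]
gripper_width: 0.0264
gripper_force: 12.0
```

```bash
cat >> h.py <<'E'
def lean(angs,ax=None):
    p=r.get_state()["tcp_pos"];p[2]+=.005;print(rest(p));w=np.radians(r.get_state()["eef_rot"][2]);ax=-np.array([np.cos(w),np.sin(w)])
    for n in("scene","top"):
        c,C=cam(n);g=c["image"].max(2).astype(int)
        for a in angs:
            e=np.radians(a);ds=np.arange(70,226,15)/1e3
            pts=[[*(p[:2]+ax*d*np.cos(e)),p[2]-d*np.sin(e)] for d in ds]
            print(n,a,[int(g[int(round(v)),int(round(u))]) for u,v in proj(C,pts)])
E
python3 - <<'E'
from h import *
plan(*rw(-.5,100),.22,-74.9);lean(range(45,101,5))
E
```

```text
t 18.57 tcp [0.5212 0.3008 0.2227] rot [-179.7    0.   -75. ] dp [-26.6   2.6   2.7] roll -0.001 F [-0.4 -3.8 14.9] w 0.0264 gf 12.0 j [ 49.  14. -11.   0. -65. -34.]
[  2.1  73.4 227.7]
scene 45 [168, 158, 159, 125, 137, 146, 158, 118, 154, 203, 139]
scene 50 [166, 166, 160, 149, 135, 155, 163, 139, 133, 145, 184]
scene 55 [167, 171, 156, 135, 147, 158, 165, 147, 158, 156, 162]
scene 60 [161, 169, 160, 143, 151, 147, 143, 145, 153, 153, 147]
scene 65 [159, 170, 159, 152, 142, 148, 154, 159, 160, 143, 157]
scene 70 [142, 167, 149, 150, 98, 124, 121, 155, 157, 148, 147]
scene 75 [191, 191, 190, 221, 134, 102, 110, 101, 100, 98, 103]
scene 80 [200, 195, 197, 191, 195, 105, 94, 89, 84, 83, 82]
scene 85 [197, 180, 170, 168, 179, 126, 74, 79, 77, 166, 96]
scene 90 [157, 148, 159, 154, 199, 199, 196, 202, 206, 99, 89]
scene 95 [160, 160, 157, 159, 154, 151, 196, 200, 201, 199, 199]
scene 100 [151, 161, 158, 158, 155, 151, 162, 158, 167, 197, 175]
top 45 [50, 51, 50, 121, 142, 139, 179, 139, 162, 157, 159]
top 50 [51, 49, 53, 73, 123, 144, 138, 141, 174, 159, 148]
top 55 [50, 53, 50, 68, 68, 80, 144, 188, 193, 160, 123]
top 60 [55, 56, 66, 79, 120, 65, 68, 72, 206, 227, 197]
top 65 [68, 69, 69, 69, 67, 69, 80, 60, 58, 66, 85]
top 70 [69, 66, 66, 68, 72, 68, 70, 67, 68, 67, 54]
top 75 [68, 69, 71, 68, 68, 69, 69, 71, 71, 67, 66]
top 80 [69, 69, 69, 70, 68, 68, 69, 67, 67, 71, 71]
top 85 [60, 60, 71, 71, 68, 68, 67, 69, 69, 102, 102]
top 90 [68, 68, 69, 67, 48, 71, 100, 92, 95, 94, 106]
top 95 [68, 59, 46, 156, 158, 101, 223, 230, 207, 183, 141]
top 100 [53, 150, 155, 180, 214, 215, 133, 135, 94, 94, 93]
```

Lean is now about 80°. I'll finish to vertical, firm up the grip and lift.

>>> send_rows:
  steps:
    - {"dp": [-10, 0, -3], "roll": 0, "jaw": 20}
    - {"dp": [-20, 0, -4], "roll": 0, "jaw": 20}
    - {"dp": [-30, 0, -4], "roll": 0, "jaw": 20}
    - {"dp": [-34, 0, -4], "roll": 0, "jaw": 20}
    - {"dp": [-34, 0, -4], "roll": 0, "jaw": 20}

```text
time_s: 19.3
tcp_pos: [0.5121, 0.3345, 0.2262]
eef_rot: [-179.7, 0.1, -75.0]
contact_force: [-0.1, -0.6, 13.5]
gripper_width: 0.0268
gripper_force: 12.0
```

>>> send_rows:
  steps:
    - {"dp": [0, 0, 0], "roll": 0, "jaw": 20}
    - {"dp": [0, 0, -5], "roll": 0, "jaw": 20}
    - {"dp": [0, 0, -15], "roll": 0, "jaw": 20}
    - {"dp": [0, 0, -25], "roll": 0, "jaw": 20}
    - {"dp": [0, 0, -25], "roll": 0, "jaw": 20}
  newtons: 30

```text
time_s: 19.92
tcp_pos: [0.5114, 0.3328, 0.249]
eef_rot: [-179.9, 0.0, -75.0]
contact_force: [-0.1, 0.7, -3.4]
gripper_width: 0.0263
gripper_force: 30.0
```

```bash
python3 - <<'E'
from h import *
plan(*rw(0,110),.35,-74.9);lean(range(78,101,2))
E
```

```text
t 19.93 tcp [0.5114 0.3328 0.249 ] rot [-179.9    0.   -75. ] dp [  -3.2    1.  -101. ] roll -0.003 F [-0.1  0.7 -3.4] w 0.0263 gf 30.0 j [ 51.  14.  -7.   0. -69. -36.]
[  0.9 106.8 254. ]
scene 78 [146, 164, 166, 143, 109, 150, 148, 157, 159, 128, 133]
scene 80 [146, 168, 168, 136, 114, 90, 117, 89, 123, 149, 149]
scene 82 [182, 159, 178, 148, 120, 92, 102, 97, 93, 93, 93]
scene 84 [196, 189, 183, 184, 147, 87, 93, 91, 90, 91, 90]
scene 86 [196, 194, 195, 187, 186, 89, 88, 92, 86, 86, 88]
scene 88 [197, 192, 193, 188, 180, 79, 87, 87, 86, 84, 81]
scene 90 [199, 191, 188, 178, 161, 85, 83, 83, 81, 73, 72]
scene 92 [191, 184, 169, 150, 186, 82, 74, 75, 72, 122, 157]
scene 94 [184, 166, 145, 154, 255, 88, 117, 172, 182, 157, 147]
scene 96 [184, 164, 153, 164, 255, 255, 166, 164, 138, 206, 143]
scene 98 [153, 160, 147, 158, 255, 255, 216, 175, 149, 172, 225]
scene 100 [153, 162, 149, 156, 158, 255, 195, 209, 195, 202, 201]
top 78 [69, 69, 66, 66, 72, 68, 68, 69, 70, 70, 69]
top 80 [72, 68, 49, 55, 67, 55, 48, 45, 67, 78, 78]
top 82 [51, 51, 65, 62, 68, 68, 66, 68, 70, 58, 142]
top 84 [51, 65, 68, 68, 65, 67, 70, 68, 68, 70, 70]
top 86 [67, 71, 68, 68, 67, 66, 67, 55, 47, 57, 51]
top 88 [69, 70, 70, 70, 66, 55, 59, 66, 121, 72, 145]
top 90 [69, 70, 70, 66, 51, 59, 117, 156, 141, 149, 102]
top 92 [68, 69, 59, 104, 151, 150, 144, 145, 148, 148, 153]
top 94 [69, 54, 53, 143, 148, 146, 149, 148, 149, 153, 107]
top 96 [69, 109, 137, 148, 147, 149, 146, 147, 155, 166, 112]
top 98 [52, 137, 127, 147, 149, 147, 147, 155, 156, 158, 106]
top 100 [160, 141, 146, 147, 150, 147, 152, 155, 157, 162, 118]
```

Lean is about 87°, so the grip end is offset about 11 mm. I'll lift and carry it back to the stand.

>>> send_rows:
  steps:
    - {"dp": [0, 0, -25], "roll": 0, "jaw": 20}
    - {"dp": [0, 0, -55], "roll": 0, "jaw": 20}
    - {"dp": [0, 0, -85], "roll": 0, "jaw": 20}
    - {"dp": [20, 0, -106], "roll": 0, "jaw": 20}
    - {"dp": [55, 0, -106], "roll": 0, "jaw": 20}
  newtons: 35

```text
time_s: 20.65
tcp_pos: [0.5258, 0.2797, 0.3555]
eef_rot: [-179.9, 0.1, -75.0]
contact_force: [0.2, -0.2, -5.0]
gripper_width: 0.026
gripper_force: 35.0
```

>>> send_rows:
  steps:
    - {"dp": [40, 0, 0], "roll": 0, "jaw": 20}
    - {"dp": [80, 0, 0], "roll": 0, "jaw": 20}
    - {"dp": [120, 0, 0], "roll": 0, "jaw": 20}
    - {"dp": [160, 0, 0], "roll": 0.0, "jaw": 20}
    - {"dp": [190, 0, 0], "roll": 0.0, "jaw": 20}

```text
time_s: 21.28
tcp_pos: [0.5743, 0.094, 0.3535]
eef_rot: [180.0, 0.0, -75.1]
contact_force: [0.6, -0.1, -4.7]
gripper_width: 0.0261
gripper_force: 35.0
```

```bash
python3 - <<'E'
from h import *
plan(.545,-.03,.355,-87);plan(.4483,-.2545,.355,-100)
E
```

```text
t 21.27 tcp [0.5743 0.094  0.3535] rot [180.    0.  -75.1] dp [112.3  60.2  -1.5] roll 0.208 F [ 0.6 -0.1 -4.7] w 0.0261 gf 35.0 j [ 29.   9.  -1.  -0. -81. -14.]
t 21.27 tcp [0.5743 0.094  0.3535] rot [180.    0.  -75.1] dp [304.4 211.4  -1.5] roll 0.435 F [ 0.6 -0.1 -4.7] w 0.0261 gf 35.0 j [ 29.   9.  -1.  -0. -81. -14.]
```

>>> send_rows:
  steps:
    - {"dp": [35, 15, 0], "roll": 0.05, "jaw": 20}
    - {"dp": [75, 36, 0], "roll": 0.12, "jaw": 20}
    - {"dp": [112, 60, 0], "roll": 0.2, "jaw": 20}
    - {"dp": [145, 90, 0], "roll": 0.28, "jaw": 20}
    - {"dp": [175, 114, 0], "roll": 0.36, "jaw": 20}

```text
time_s: 21.9
tcp_pos: [0.5082, -0.1042, 0.3537]
eef_rot: [180.0, 0.0, -95.9]
contact_force: [0.9, -1.2, -4.3]
gripper_width: 0.0262
gripper_force: 35.0
```

```bash
python3 - <<'E'
from h import *
plan(.4483,-.2545,.355,-100)
E
```

```text
t 21.9 tcp [ 0.5082 -0.1042  0.3537] rot [180.    0.  -95.9] dp [155.6  44.2  -1.3] roll 0.072 F [ 0.9 -1.2 -4.3] w 0.0262 gf 35.0 j [ 10.   2.  -8.  -0. -80. -16.]
```

>>> send_rows:
  steps:
    - {"dp": [35, 15, 0], "roll": 0.04, "jaw": 20}
    - {"dp": [75, 30, 0], "roll": 0.07, "jaw": 20}
    - {"dp": [115, 40, 0], "roll": 0.07, "jaw": 20}
    - {"dp": [145, 44, 0], "roll": 0.07, "jaw": 20}
    - {"dp": [155, 44, 0], "roll": 0.07, "jaw": 20}

```text
time_s: 22.52
tcp_pos: [0.4494, -0.254, 0.3537]
eef_rot: [180.0, 0.0, -99.8]
contact_force: [-0.1, -0.6, -3.5]
gripper_width: 0.0256
gripper_force: 35.0
```

>>> send_rows:
  steps:
    - {"dp": [0, 0, 0], "roll": 0, "jaw": 20}
    - {"dp": [0, 0, 0], "roll": 0, "jaw": 20}

```text
time_s: 22.78
tcp_pos: [0.4505, -0.252, 0.3538]
eef_rot: [180.0, 0.0, -99.7]
contact_force: [0.5, 0.5, -3.4]
gripper_width: 0.0261
gripper_force: 35.0
```

```bash
cat >> h.py <<'E'
def endfit(n="scene",L=.226):
    """edges of the dark grip in the scene view: rows just above its end, columns scanned"""
    s=r.get_state();p=s["tcp_pos"];p[2]+=.005;c,C=cam(n);g=c["image"].max(2).astype(int);w=np.radians(s["eef_rot"][2])
    tx=np.array([np.cos(w),np.sin(w),0]);ty=np.array([np.sin(w),-np.cos(w),0])
    print("G",p)
    for d in(.14,.16,.18,.2,.215,.225,.235):
        u,v=proj(C,p-[0,0,d])[0];ux,_=proj(C,p-[0,0,d]+tx*.01)[0];uy,_=proj(C,p-[0,0,d]+ty*.01)[0]
        k=int(round(u));print(d,round(u,1),"px/10mm tx,ty",round(ux-u,1),round(uy-u,1),g[int(round(v)),k-10:k+11].tolist())
E
python3 - <<'E'
from h import *
plan(.4483,-.2545,.355,-100);endfit()
E
```

```text
t 22.77 tcp [ 0.4505 -0.252   0.3538] rot [180.    0.  -99.7] dp [ 2.8  1.7 -1.2] roll 0.006 F [ 0.5  0.5 -3.4] w 0.0261 gf 35.0 j [ -7.   2.  -8.  -0. -80.  -2.]
G [ 0.45045181 -0.25203699  0.35883618]
0.14 340.9 px/10mm tx,ty 2.4 2.5 [192, 185, 154, 150, 105, 98, 117, 124, 126, 126, 144, 134, 89, 145, 159, 169, 175, 189, 185, 198, 245]
0.16 340.4 px/10mm tx,ty 2.4 2.5 [175, 157, 159, 170, 127, 96, 95, 100, 96, 92, 89, 87, 85, 187, 202, 204, 201, 193, 197, 184, 172]
0.18 339.9 px/10mm tx,ty 2.3 2.5 [170, 151, 148, 161, 92, 99, 99, 96, 93, 89, 88, 85, 173, 195, 199, 204, 201, 194, 211, 207, 220]
0.2 339.4 px/10mm tx,ty 2.3 2.5 [183, 183, 152, 143, 91, 96, 94, 93, 93, 89, 86, 88, 202, 193, 190, 179, 171, 171, 195, 193, 157]
0.215 339.1 px/10mm tx,ty 2.3 2.4 [151, 157, 162, 109, 95, 99, 96, 93, 89, 85, 86, 190, 185, 186, 187, 177, 178, 155, 159, 159, 136]
0.225 338.8 px/10mm tx,ty 2.3 2.4 [154, 157, 146, 92, 98, 99, 97, 90, 91, 85, 85, 173, 184, 185, 186, 183, 186, 158, 166, 160, 134]
0.235 338.6 px/10mm tx,ty 2.3 2.4 [155, 158, 123, 94, 97, 97, 94, 91, 87, 83, 139, 161, 157, 151, 151, 154, 163, 167, 164, 158, 151]
```

Grip-end offset measured at about 14 mm, so I'll shift 5–6 mm and lower.

>>> send_rows:
  steps:
    - {"dp": [5, 2, 0], "roll": 0, "jaw": 20}
    - {"dp": [5, 2, 15], "roll": 0, "jaw": 20}
    - {"dp": [5, 2, 35], "roll": 0, "jaw": 20}
    - {"dp": [5, 2, 50], "roll": 0, "jaw": 20}
    - {"dp": [5, 2, 60], "roll": 0, "jaw": 20}
  newtons: 20

```text
time_s: 23.45
tcp_pos: [0.4471, -0.2572, 0.2928]
eef_rot: [179.9, 0.0, -99.7]
contact_force: [-0.1, -0.7, -4.7]
gripper_width: 0.0263
gripper_force: 20.0
```

```bash
python3 - <<'E'
from h import *
plan(.449,-.2575,.235,-100)
E
```

```text
t 23.45 tcp [ 0.4471 -0.2572  0.2928] rot [179.9   0.  -99.7] dp [ 0.  -1.9 57.8] roll 0.006 F [-0.1 -0.7 -4.7] w 0.0263 gf 20.0 j [ -8.   4. -14.  -0. -72.  -2.]
```

>>> send_rows:
  steps:
    - {"dp": [0, -1, 12], "roll": 0, "jaw": 20}
    - {"dp": [0, -1, 24], "roll": 0, "jaw": 20}
    - {"dp": [0, -1, 36], "roll": 0, "jaw": 20}
    - {"dp": [0, -1, 46], "roll": 0, "jaw": 20}
    - {"dp": [0, -1, 52], "roll": 0, "jaw": 20}

```text
time_s: 24.08
tcp_pos: [0.4482, -0.2575, 0.2413]
eef_rot: [180.0, 0.0, -99.7]
contact_force: [0.1, 0.5, -3.5]
gripper_width: 0.0258
gripper_force: 20.0
```

>>> send_rows:
  steps:
    - {"dp": [0, 0, 2], "roll": 0, "jaw": 20}
    - {"dp": [0, 0, 4], "roll": 0, "jaw": 20}
    - {"dp": [0, 0, 4], "roll": 0, "jaw": 20}

```text
time_s: 24.45
tcp_pos: [0.4485, -0.2575, 0.2382]
eef_rot: [-180.0, -0.0, -99.7]
contact_force: [-0.3, -0.6, -3.4]
gripper_width: 0.0262
gripper_force: 20.0
```

>>> send_rows:
  steps:
    - {"dp": [0, 0, 2], "roll": 0, "jaw": 20}
    - {"dp": [0, 0, 4], "roll": 0, "jaw": 20}
    - {"dp": [0, 0, 4], "roll": 0, "jaw": 20}

```text
time_s: 24.82
tcp_pos: [0.4486, -0.2577, 0.2346]
eef_rot: [-180.0, -0.0, -99.7]
contact_force: [-0.1, -0.0, 0.7]
gripper_width: 0.0261
gripper_force: 20.0
```

>>> send_rows:
  steps:
    - {"dp": [0, 0, 2], "roll": 0, "jaw": 20}
    - {"dp": [0, 0, 3], "roll": 0, "jaw": 20}
    - {"dp": [0, 0, 3], "roll": 0, "jaw": 20}

```text
time_s: 25.2
tcp_pos: [0.4501, -0.2588, 0.2342]
eef_rot: [-179.7, -0.1, -99.6]
contact_force: [-2.0, 0.0, 15.2]
gripper_width: 0.0259
gripper_force: 20.0
```

It's on the floor. I'll ease the press and lean the ratchet gently onto the rim before letting go.

>>> send_rows:
  steps:
    - {"dp": [2, 0, -2], "roll": 0, "jaw": 20}
    - {"dp": [6, 0, -2], "roll": 0, "jaw": 20}
    - {"dp": [12, 0, -2], "roll": 0, "jaw": 20}
    - {"dp": [18, 0, -1], "roll": 0, "jaw": 20}
    - {"dp": [22, 0, 0], "roll": 0, "jaw": 20}
  newtons: 10

```text
time_s: 25.82
tcp_pos: [0.4451, -0.28, 0.2317]
eef_rot: [-179.9, -0.0, -99.7]
contact_force: [-0.7, 0.8, 8.3]
gripper_width: 0.0263
gripper_force: 10.0
```

>>> send_rows:
  steps:
    - {"dp": [5, 0, 1], "roll": 0, "jaw": 20}
    - {"dp": [10, 0, 2], "roll": 0, "jaw": 20}
    - {"dp": [10, 0, 2], "roll": 0, "jaw": 20}

```text
time_s: 26.2
tcp_pos: [0.4429, -0.2894, 0.2287]
eef_rot: [180.0, 0.0, -99.7]
contact_force: [0.4, -0.9, 1.5]
gripper_width: 0.0265
gripper_force: 10.0
```

>>> send_rows:
  steps:
    - {"dp": [0, 0, 0], "roll": 0, "jaw": 40}
    - {"dp": [0, 0, 0], "roll": 0, "jaw": 70}
    - {"dp": [0, 0, 0], "roll": 0, "jaw": 100}
    - {"dp": [0, 0, 0], "roll": 0, "jaw": 100}
    - {"dp": [0, 0, 0], "roll": 0, "jaw": 100}

```text
time_s: 26.82
tcp_pos: [0.443, -0.289, 0.2291]
eef_rot: [-180.0, 0.0, -99.7]
contact_force: [-1.1, -0.6, 0.0]
gripper_width: 0.0693
gripper_force: 0.0
```

>>> send_rows:
  steps:
    - {"dp": [0, 0, 0], "roll": 0, "jaw": 100}
    - {"dp": [0, 0, -20], "roll": 0, "jaw": 100}
    - {"dp": [0, 0, -55], "roll": 0, "jaw": 100}
    - {"dp": [0, 0, -90], "roll": 0, "jaw": 100}
    - {"dp": [0, 0, -120], "roll": 0, "jaw": 100}

```text
time_s: 27.45
tcp_pos: [0.443, -0.2891, 0.3505]
eef_rot: [-180.0, -0.0, -99.7]
contact_force: [0.1, 0.4, -0.5]
gripper_width: 0.0876
gripper_force: 0.0
```

>>> send_rows:
  steps:
    - {"dp": [0, 40, 0], "roll": 0, "jaw": 100}
    - {"dp": [50, 60, 0], "roll": 0, "jaw": 100}
    - {"dp": [100, 60, 0], "roll": 0, "jaw": 100}
    - {"dp": [150, 60, 0], "roll": 0, "jaw": 100}
    - {"dp": [200, 60, 0], "roll": 0, "jaw": 100}

```text
time_s: 28.08
tcp_pos: [0.3497, -0.4776, 0.3492]
eef_rot: [-180.0, -0.0, -99.7]
contact_force: [0.8, -0.0, 0.1]
gripper_width: 0.0881
gripper_force: 0.0
```

```bash
python3 - <<'E'
from h import *
plan(.45,-.25,.4,-100)
c,S=cam("scene");g=c["image"];_,T=cam("top")
p0=np.array([.4502,-.2437,.0]);ys=np.array([.174,.985,0])
# candidate axes: end offset e along stand y, lean angle a toward -y; report section colours & bright/dark score
m=g.max(2).astype(int)
best=[]
for e in range(-12,13,3):
    for a in range(-20,21,2):
        t=np.radians(a);b=p0+ys*e/1e3+[0,0,.012]
        f=lambda d:b+d*(ys*np.sin(t)+np.array([0,0,np.cos(t)]))
        uv=proj(S,[f(d) for d in(.085,.095,.13,.15,.18,.2,.215,.235)])
        v=[int(m[int(round(y)),int(round(x))]) for x,y in uv];best.append((sum(v[2:])-0*v[0],e,a,v))
for b in sorted(best)[-6:]:print(b)
old=cv2.imread("pics/scene0.png").astype(int)
d=np.abs(g.astype(int)-old).max(2)>40
for nm,(x0,x1,y0,y1) in dict(red=(282,305,162,210),blue=(303,322,170,212),can=(285,315,225,295),bottle=(210,250,160,245),battery=(105,158,245,310)).items():print(nm,d[y0:y1,x0:x1].mean().round(3))
c,T=cam("top");print("carton px",np.abs(c["image"].astype(int)-cv2.imread("pics/top0.png").astype(int)).max(2)[235:280,365:412].__gt__(40).mean())
E
```

```text
t 28.07 tcp [ 0.3497 -0.4776  0.3492] rot [-180.    -0.   -99.7] dp [-241.3  -60.6  -50.8] roll 0.006 F [ 0.8 -0.   0.1] w 0.0881 gf 0.0 j [-35.  10.   0.  -0. -80.  25.]
(1282, -9, -8, [89, 174, 217, 221, 228, 174, 187, 255])
(1287, -6, -10, [89, 174, 217, 221, 228, 191, 175, 255])
(1290, -3, -10, [92, 145, 225, 221, 228, 174, 187, 255])
(1309, 9, -14, [99, 110, 221, 229, 229, 219, 156, 255])
(1322, 6, -12, [101, 110, 224, 229, 230, 219, 165, 255])
(1322, 12, -14, [104, 107, 224, 229, 230, 219, 165, 255])
red 0.0
blue 0.075
can 0.0
bottle 0.001
battery 0.0
carton px 0.46477541371158393
```

Colour sampling shows the ratchet standing head-up in pocket_0, leaning about 12°. The screwdrivers, can, bottle and battery haven't moved. The carton view is only hidden by the arm, which passes well above it.

```bash
python3 -c "
from plant import r
print(r.close_job())"
```

```text
the job is handed in; nothing more can be done
None
```

I handed the job in at about 28 s. The ratchet was laid centred in the V-rest and let go, then put back grip-down and head-up in its pocket, lowered to the floor; no result came back, and the final state is from my own camera and force checks, in which the carton was hidden by the arm.

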